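Put the wrench sockets back in the tray by size

ROBOT

A 6-joint arm with a two-finger parallel gripper is mounted at the origin on the work surface. World frame = base frame: x ahead of the robot, y to its left, z up, the work surface at z = 0. Lengths are in mm, angles in degrees, forces in N, time in s.
With the tool pointing down it reaches from about 300 to 850 mm from the base axis. Payload 4.2 kg.
Tool frame: the origin (TCP) lies on the centre line of the jaws, within the pads' length; the fingertips stand 14 mm ahead of it and the grasp point (between the pads) lies 5 mm behind it (env.finger_overhang is the z of the fingertips in the tool frame, in mm); z points along the fingers, y is the line along which they close (so a half turn about z gives the same grasp; the last joint's range is limited). The gripper opens to 91 mm and grips with 3 to 60 N. Pads are 32 mm wide; open, the fingers measure 118 mm over their backs; the gripper's body (76 mm by 178 mm) begins 60 mm behind the grasp point.
Start: joints at [64.286, 18.312, 89.639, -0, 72.044, -1.146], TCP at [239.077, 522.957, 227.976] pointing down, gripper open.
Joint ranges: [-177.97, 177.97], [-48.28, 115.42], [12.27, 149.76], [-77.06, 257.06], [2.81, 150.46], [-146.56, 146.56]. Speed limits (degrees/s): [147.25, 147.25, 180, 180, 180, 180].

INTERFACE

Orientations are given as [roll, pitch, yaw] about the fixed x, y, z axes, in that order (R = Rz(yaw) Ry(pitch) Rx(roll)).
In Python, from workcell import sensors, viewer, env gives the robot as it stands. The module is installed in compiled form; this text tells all that it offers.
- The arm moves only by the tool step_arm, never from a script. Its argument "plan" is one flat list of numbers, 6 for each row, row after row: the shift along the tool's x, y, z in cm, then the turn, a rotation vector about the tool's x, y, z in rad. In form: [x, y, z, wx, wy, wz, x, y, z, wx, wy, wz, ...]. A call has 1 to 5 rows; each row shifts and turns the commanded pose from where the row before left it, along the tool's axes as they then stand; what a row does not reach is not made up. A row lasts 1/12 s, in which the tool goes at most 41.7 mm and 7.16 degrees, less where a joint would pass 70% of its speed; a pose out of reach is approached as far as the arm can. A call is refused whole if a number of a shift passes 4.17 or a number of a turn 0.125, either way. A call with a gripper value outside its range is refused whole. "hand" is the finger opening in cm, from 0 to 9.12, set as the call begins (left out, the last holds). The fingers move at their own pace and stop on an object; "newtons" is the grip in N (left out, the last holds). Time passes only in rows, so rows that do not move let the fingers close. It gives the time, the measured TCP pose, the force, the opening and the grip force at its end, in the units of the state.
- sensors.state(): the state, without advancing time (a new reading comes with each control period).
- viewer.grab_frame(name): name is "scene" or "top" or "wrist"; returns a dict with "img" (420x560x3 uint8, red, green, blue), "fx", "fy", "cx", "cy" (pixels), "k1" (the pictures are not rectified: a ray, as slopes to the right and down, at radius r is drawn at 1 + k1 r^2 times it, then the intrinsics apply), "position" and "attitude" of the camera in the world. Camera axes: x right, y down, z forward; pixel columns grow to the right and rows downward; lengths in mm; the calibration is good to about 2 mm. A picture is of the moment at which its call begins. There is no depth.
- env.job_done(): hands the job in; it is judged then, once.
Trained networks look in a picture, given as the dict that the camera call returned (one of the last four; its "shot" number tells which), for a name from the list of things; names that differ only in an ending like _2 or _b are one class to them, and where a whole thing is asked for, a point or a joint stands for the part that bears it (a point fixed in the world has none). Each returns a list of dicts, best first, with "score" (0 to 1); they miss things now and then, are a little off and sometimes report something else, mostly with a low value. They report only what shows in the picture. A call takes as long as a camera call.
- viewer.boxes_of(name, picture): "location" ([column, row] in pixels, amid what is visible of it).
- viewer.pinpoint(name, picture): "location" ([column, row] in pixels: a listed point, or the origin of a listed thing).
The state is a dict: "time_s": time; "qpos": joint angles; "qvel": joint speeds; "effort": joint torques, N m; "ee_pos": TCP position; "ee_rot": TCP orientation; "force": force on the tool from outside, world axes, zero at the start; "torque": the same for the moment, N m; "gripper_width": finger opening in mm; "gripper_force": force on a finger pad.
Only numpy, scipy, OpenCV 4.12 (cv2) and the standard library are available. Lean on these libraries where they do the work, as an engineer would, in place of code of your own. Each camera call takes 0.05 s, during which the arm holds its last target. There are 200 camera calls.

TASK

Put the four sockets back in the yellow tray, one to a cell and in order of size: the smallest in the cell next to the green end cap, the largest at the other end. Each must stand upright on the floor of its cell with its hexagon opening up, as it stands now; leave the jar, the pulley and the motor standing where they are.

Things in the scene. Friction and masses are not known exactly. Their poses are not given: they have to be found in the camera images.
- socket_blue: loose smallest socket (for a socket wrench): shiny steel cylinder 24 mm in diameter, 60 mm tall, with a broad band near its top and a rim both blue, and a black hexagon opening in its top (shut, not a real hole); stands upright at the start. Origin: centre of its underside, z up along its axis.
- socket_red: loose second smallest socket (for a socket wrench): shiny steel cylinder 30 mm in diameter, 64 mm tall, with a broad band near its top and a rim both red, and a black hexagon opening in its top (shut, not a real hole); stands upright at the start. Origin: centre of its underside, z up along its axis.
- socket_white: loose second largest socket (for a socket wrench): shiny steel cylinder 36 mm in diameter, 68 mm tall, with a broad band near its top and a rim both white, and a black hexagon opening in its top (shut, not a real hole); stands upright at the start. Origin: centre of its underside, z up along its axis.
- socket_orange: loose largest socket (for a socket wrench): shiny steel cylinder 42 mm in diameter, 72 mm tall, with a broad band near its top and a rim both orange, and a black hexagon opening in its top (shut, not a real hole); stands upright at the start. Origin: centre of its underside, z up along its axis.
- tray: fixed yellow tray on the bench, a single row of four equal open cells along its y axis. Outside 68 mm (x) by 260 mm (y) by 22 mm high; floor 4 mm thick, walls and dividers 4 mm thick, dividers as high as the rim. Each cell is 60 by 60 mm inside and 18 mm deep; cell centres at y = -96, -32, 32 and 96 mm (x = 0). Origin: centre of its underside, z up.
- cap_green: fixed green end cap, 68 by 24 by 22 mm high, standing against one end of the tray (either y = +143 mm or y = -143 mm in the tray's frame); it marks the small end of the row. A like cap in black stands at the other end. Origin: centre of its underside. The cell centres lie 47, 111, 175 and 239 mm from this origin along the tray.
- jar: bystander: small glass jar with a red cap, 32 mm diameter, 50 mm tall, loose, standing among the sockets. Origin: centre of its underside.
- pulley: bystander: bare aluminium pulley, flat on the bench, 34 mm diameter, 18 mm high, loose, among the sockets. Origin: centre of its underside.
- motor: bystander: small black motor standing on end with its shaft up, 32 mm diameter, 55 mm tall with the shaft, loose, among the sockets. Origin: centre of its underside.

How it is judged (in metres and radians):
At the end, for the whole second after the job is handed in: From the green cap on, the blue, red, white and orange sockets stand in cells 1 to 4: within 24 mm of the cell's centre across the tray and in distance from the cap (47, 111, 175, 239 mm), underside under 9 mm above the tray's, tilt under 0.12 rad, opening up, at rest (horizontal distance between socket_blue and cap_green between 0.023 and 0.071 m and x of socket_blue in the frame of tray between -0.024 and 0.024 m and y of socket_blue in the frame of tray between -0.122 and 0.122 m and z of socket_blue in the frame of tray between 0 and 0.009 m and angle between each of socket_blue, socket_red, socket_white, socket_orange's own z axis and vertical below 0.12 rad and linear speed of each of socket_blue, socket_red, socket_white, socket_orange below 0.02 m/s and angular speed of each of socket_blue, socket_red, socket_white, socket_orange below 0.2 rad/s and horizontal distance between socket_red and cap_green between 0.087 and 0.135 m and x of socket_red in the frame of tray between -0.024 and 0.024 m and y of socket_red in the frame of tray between -0.122 and 0.122 m and z of socket_red in the frame of tray between 0 and 0.009 m and horizontal distance between socket_white and cap_green between 0.151 and 0.199 m and x of socket_white in the frame of tray between -0.024 and 0.024 m and y of socket_white in the frame of tray between -0.122 and 0.122 m and z of socket_white in the frame of tray between 0 and 0.009 m and horizontal distance between socket_orange and cap_green between 0.215 and 0.263 m and x of socket_orange in the frame of tray between -0.024 and 0.024 m and y of socket_orange in the frame of tray between -0.122 and 0.122 m and z of socket_orange in the frame of tray between 0 and 0.009 m); the robot touches nothing.
It fails at once if the jar is pushed more than 20 mm or tipped over (distance of jar from where it was at the start of the episode above 0.02 m or angle between jar's own z axis and vertical above 0.5 rad).
It fails at once if the pulley is pushed more than 20 mm or tipped over (distance of pulley from where it was at the start of the episode above 0.02 m or angle between pulley's own z axis and vertical above 0.5 rad).
It fails at once if the motor is pushed more than 20 mm or tipped over (distance of motor from where it was at the start of the episode above 0.02 m or angle between motor's own z axis and vertical above 0.5 rad).
It also fails if it takes over 96 s, if anything falls off the work surface, if the arm or the gripper's body presses on something with over 40 N, if the wrist force passes 120 N, or if a joint passes its speed limit or range.

## Working session

There is one attempt and no reset: what is moved stays moved. The work goes in short steps, Python scripts to look and compute and a tool call to move; the robot and the scene stay as the last step left them, time stands still between calls to the robot, and variables do not carry over. Pictures are saved under pics/ and viewed, at most 14 in all, crops included, and the job is handed in when it is done.

Besides the shell and the picture viewer there is one more tool, called by a JSON object that holds its "method" and its "body", one argument or row to a line. step_arm: Moves the arm, as the interface text tells. Its arguments: {"type":"object","properties":{"plan":{"type":"array","items":{"type":"number"}},"hand":{"type":"number"},"newtons":{"type":"number"}},"required":["plan"]}

```bash
mkdir -p pics
cat > h.py <<'E'
import numpy as np, cv2
from scipy.spatial.transform import Rotation as R
from workcell import sensors, viewer, env
def ray(p,uv):
    K=np.array([[p['fx'],0,p['cx']],[0,p['fy'],p['cy']],[0,0,1.]])
    xd=np.array([(uv[0]-p['cx'])/p['fx'],(uv[1]-p['cy'])/p['fy']])
    x=xd.copy()
    for _ in range(20): x=xd/(1+p['k1']*(x@x))
    A=np.array(p['attitude'],float)
    M=A if A.shape==(3,3) else R.from_euler('xyz',A,degrees=True).as_matrix()
    return M@np.array([x[0],x[1],1.])
def at(p,uv,z):
    d=ray(p,uv); c=np.array(p['position'],float)
    return (c+d*(z-c[2])/d[2])[:2]
def save(p,n): cv2.imwrite('pics/'+n+'.png',cv2.cvtColor(p['img'],cv2.COLOR_RGB2BGR))
NAMES=['socket_blue','socket_red','socket_white','socket_orange','tray','cap_green','jar','pulley','motor']
E
cat > a.py <<'E'
from h import *
for c in ['top','scene']:
    p=viewer.grab_frame(c); save(p,c+'0')
    print(c,p['position'],p['attitude'],p['fx'],p['k1'])
    for n in NAMES:
        r=viewer.pinpoint(n,p)
        print(n,[(np.round(x['location']),round(x['score'],2),at(p,x['location'],0).round()) for x in r[:2]])
print(sensors.state())
E
python3 a.py
```

```text
top [448.38680839  16.28969855 951.25039434] [-173.84856789   -2.29607725  -90.31811853] 427.45232462798594 -0.08939114928064171
socket_blue [(array([426., 207.]), 0.73, array([ 555., -354.]))]
socket_red [(array([222., 250.]), 0.59, array([461., 110.]))]
socket_white [(array([222., 252.]), 0.7, array([456., 112.])), (array([117., 227.]), 0.68, array([511., 345.]))]
socket_orange [(array([313., 263.]), 0.63, array([430., -91.]))]
tray [(array([305., 182.]), 0.6, array([612., -76.]))]
cap_green [(array([246., 177.]), 0.78, array([624.,  58.]))]
jar [(array([367., 262.]), 0.53, array([ 432., -213.]))]
pulley [(array([270., 257.]), 0.76, array([445.,   5.]))]
motor [(array([181., 251.]), 0.56, array([459., 201.]))]
scene [1466.47503322 -328.17006065  659.02589742] [-121.3242995    -0.59822933   71.42770591] 523.0408383589563 -0.05370638365605455
socket_blue [(array([134., 260.]), 0.87, array([ 551., -342.]))]
socket_red [(array([319., 202.]), 0.68, array([448., 111.]))]
socket_white [(array([419., 201.]), 0.66, array([518., 350.]))]
socket_orange [(array([278., 202.]), 0.63, array([416.
[... 225 characters left out ...]
6, array([444., 209.]))]
{'time_s': 1.0, 'qpos': array([ 6.42876677e+01,  1.83105128e+01,  8.96415439e+01,  3.59190055e-04,
        7.20424938e+01, -1.14420422e+00]), 'qvel': array([-0.00161206,  0.01664683, -0.14572566, -0.06011691,  0.07956284,
       -0.08758811]), 'effort': array([-5.31379592e-04, -4.12354732e+01, -2.32233632e+01,  7.27402302e-02,
        3.75595351e-02,  2.27724826e-05]), 'ee_pos': array([239.0527725 , 522.95258669, 227.97257553]), 'ee_rot': array([ 1.79994545e+02, -2.32814547e-04,  1.55431761e+02]), 'force': array([-0.29176318,  0.49294663,  0.14220731]), 'torque': array([-0.03526154,  0.05900599,  0.02176208]), 'gripper_force': 0.0, 'gripper_width': 91.02536773683948}
```

View pics/top0.png

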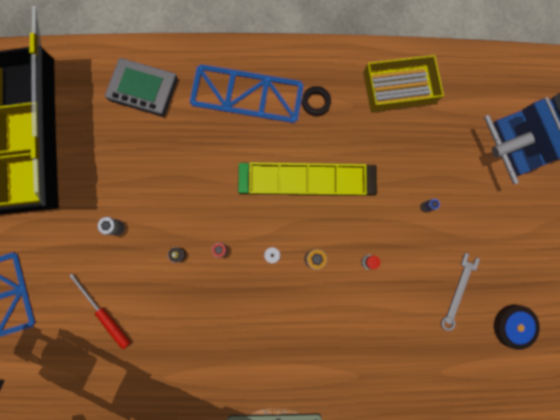

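View pics/scene0.png

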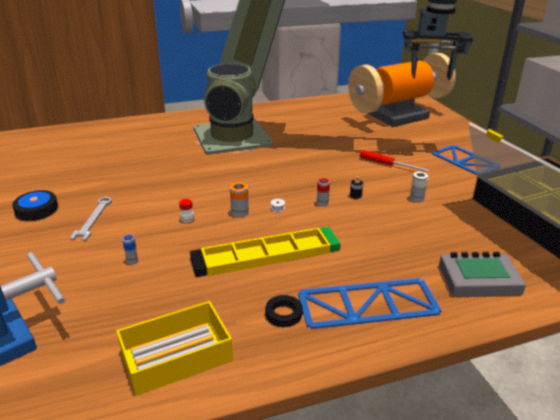

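The top view shows white (108,226), motor (177,255), red (220,250), pulley (272,255), orange (317,260), jar (372,262) and blue (432,205). The tray spans (249–367, 179), with the green cap at its left end (244,178), i.e. at +y. Next I measure them accurately.

```bash
cat > m.py <<'E'
from h import *
p=viewer.grab_frame('top'); img=p['img']; hsv=cv2.cvtColor(img,cv2.COLOR_RGB2HSV)
big=[]
for n,uv,H in [('blue',(432,205),60),('red',(220,250),64),('white',(108,226),68),('orange',(317,260),72),('motor',(177,255),40),('pulley',(272,255),18),('jar',(372,262),50)]:
    u,v=uv; c=img[v-22:v+22,u-22:u+22]; t=cv2.resize(c,(220,220),interpolation=cv2.INTER_CUBIC)
    print(n,at(p,uv,H).round(1)); big.append(t)
big.append(cv2.resize(img[155:205,230:390],(220*3,206))[:206])
row1=np.hstack(big[:3]);row2=np.hstack(big[3:6])
row=np.vstack([row1,row2]); cv2.imwrite('pics/crop0.png',cv2.cvtColor(row,cv2.COLOR_RGB2BGR))
def blob(lo,hi,box=None):
    m=cv2.inRange(hsv,lo,hi)
    if box: k=np.zeros_like(m);k[box[1]:box[3],box[0]:box[2]]=255;m&=k
    return m
m=blob((22,120,100),(35,255,255),(225,150,390,210)); r=cv2.minAreaRect(cv2.findNonZero(m)); print('tray',r)
print([at(p,q,20).round(1) for q in cv2.boxPoints(r)], at(p,r[0],20))
m=blob((40,100,40),(90,255,255),(225,150,390,210)); r=cv2.minAreaRect(cv2.findNonZero(m)); print('cap',r, at(p,r[0],20))
E
python3 m.py
```

```text
blue [ 553.5 -343.7]
red [459.9 108.6]
white [509.4 340.9]
orange [438.4 -90.9]
motor [449.8 201.9]
pulley [449.3   0.6]
jar [ 432.9 -211.1]
tray ((302.0100402832031, 178.2274169921875), (128.37876892089844, 32.114173889160156), 0.7440592050552368)
[array([584. ,  75.7]), array([655.9,  75.3]), array([ 653.3, -212. ]), array([ 580.5, -208.9])] [618.12451465 -66.38075076]
cap ((243.0, 178.0), (30.0, 10.0), 90.0) [618.44351285  64.06578847]
```

View pics/crop0.png

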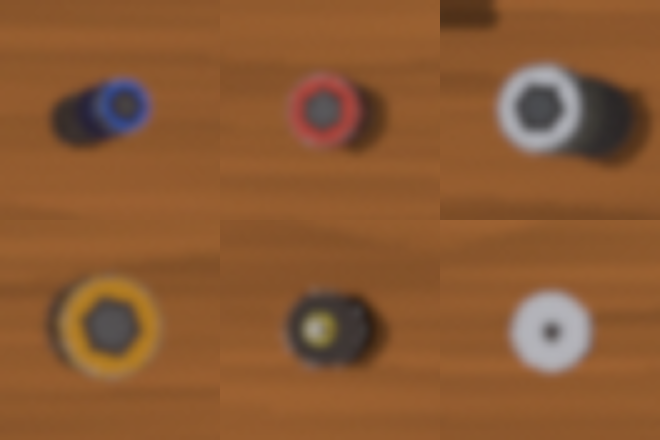

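Each crop shows the top of one socket or bystander cleanly, with rim centres a few pixels off my guesses. I'll correct those and fit the tray better.

```bash
cat > m2.py <<'E'
from h import *
p=viewer.grab_frame('top'); img=p['img']; hsv=cv2.cvtColor(img,cv2.COLOR_RGB2HSV)
for n,uv,H in [('blue',(434.6,203.8),60),('red',(218.6,249.6),64),('white',(105.6,225.2),68),('orange',(316.6,259.2),72),('motor',(174.6,254.5),55),('pulley',(271.8,255),18),('jar',(372.5,262),50)]: print(n,at(p,uv,H).round(1))
for u in [238,240,242,246,248,250,252,300,364,366,368,370,372,376,378]: print(u,hsv[172,u],img[172,u])
for u in (260,300,355):
  print(u,[(v,tuple(int(x) for x in img[v,u])) for v in list(range(159,170))+list(range(188,200))])
cv2.imwrite('pics/tray0.png',cv2.cvtColor(cv2.resize(img[155:205,230:390],(800,250),interpolation=cv2.INTER_CUBIC),cv2.COLOR_RGB2BGR))
E
python3 m2.py
```

```text
blue [ 556.1 -349.7]
red [460.8 111.5]
white [511.1 346. ]
orange [440.1 -90.1]
motor [450.9 203.9]
pulley [449.3   1. ]
jar [ 432.9 -212.1]
238 [ 35 134 103] [ 94 103  49]
240 [ 64 153 135] [ 54 135  66]
242 [ 65 158 139] [ 53 139  68]
246 [ 65 156 132] [ 51 132  64]
248 [ 42 163 111] [ 82 111  40]
250 [ 30 214 151] [151 151  24]
252 [ 29 220 159] [159 154  22]
300 [ 30 227 181] [180 181  20]
364 [ 29 244 142] [142 136   6]
366 [ 29 219 112] [112 109  16]
368 [20 96 53] [53 46 33]
370 [16 85 51] [51 43 34]
372 [16 88 49] [49 41 32]
376 [ 14 158  87] [87 58 33]
378 [ 14 176 139] [139  87  43]
260 [(159, (148, 92, 46)), (160, (147, 92, 45)), (161, (150, 103, 44)), (162, (157, 130, 39)), (163, (159, 148, 29)), (164, (136, 130, 16)), (165, (123, 116, 12)), (166, (149, 145, 20)), (167, (172, 172, 24)), (168, (179, 180, 26)), (169, (181, 182, 27)), (188, (180, 181, 31)), (189, (180, 181, 30)), (190, (180, 181, 31)), (191, (177, 178, 32)), (192, (161, 159, 28)), (193, (126, 117, 21)), (194, (112, 83, 27)), (195, (129, 83, 39)), (196, (138, 88, 44)), (197, (138, 87, 44)), (198, (138, 87, 43
[... 366 characters left out ...]
 24)), (192, (170, 170, 23)), (193, (145, 142, 18)), (194, (113, 99, 18)), (195, (109, 76, 30)), (196, (128, 82, 40)), (197, (137, 87, 42)), (198, (139, 88, 42)), (199, (142, 90, 44))]
355 [(159, (144, 91, 45)), (160, (143, 90, 45)), (161, (141, 89, 45)), (162, (141, 92, 44)), (163, (149, 112, 39)), (164, (162, 143, 28)), (165, (156, 147, 14)), (166, (129, 119, 7)), (167, (130, 121, 4)), (168, (161, 156, 5)), (169, (177, 175, 1)), (188, (180, 180, 7)), (189, (180, 180, 7)), (190, (180, 180, 7)), (191, (180, 180, 8)), (192, (178, 177, 7)), (193, (163, 161, 10)), (194, (128, 120, 10)), (195, (112, 85, 24)), (196, (127, 82, 37)), (197, (138, 88, 43)), (198, (143, 91, 45)), (199, (147, 93, 45))]
```

View pics/tray0.png

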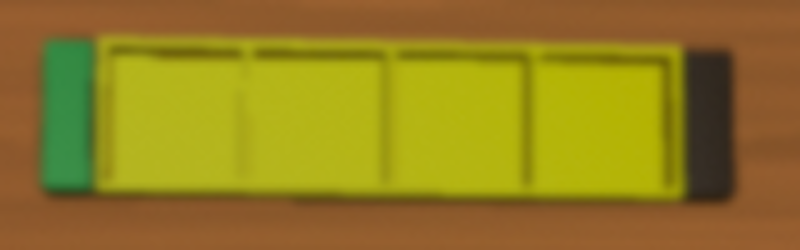

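The tray crop is clear: rim corners at (96,38), (94,193), (684,46), (684,200), with green at the left.

```bash
cat > m3.py <<'E'
from h import *
p=viewer.grab_frame('top')
f=lambda x,y:((x+.5)/5-.5+230,(y+.5)/5-.5+155)
P=np.array([at(p,f(*q),22) for q in [(96,38),(94,193),(684,46),(684,200)]]); print(P.round(1))
a=P[:2].mean(0);b=P[2:].mean(0);d=(a-b);print('len',np.hypot(*d),'c',P.mean(0),'ang',np.degrees(np.arctan2(-d[0],d[1])))
c=P.mean(0);e=d/np.hypot(*d)
for i,s in enumerate([96,32,-32,-96]): print('cell',i+1,(c+e*s).round(1))
E
python3 m3.py
```

```text
[[ 653.6   51.4]
 [ 584.3   52. ]
 [ 651.1 -211.5]
 [ 581.3 -209.4]]
len 262.1426891867292 c [617.56257407 -79.39882761] ang -0.5925552485173773
cell 1 [618.6  16.6]
cell 2 [617.9 -47.4]
cell 3 [ 617.2 -111.4]
cell 4 [ 616.6 -175.4]
```

{"method": "step_arm", "body": {
  "plan": [0, 0, 0, 0, 0, 0.114, 0, 0, 0, 0, 0, 0.114, 0, 0, 0, 0, 0, 0.114, 0, 0, 0, 0, 0, 0.114, 0, 0, 0, 0, 0, 0.114],
  "hand": 9,
  "newtons": 25
}}

```text
time_s: 1.57
ee_pos: [239.1, 523.0, 228.0]
ee_rot: [180.0, -0.0, 122.4]
force: [0.5, -0.3, -0.4]
gripper_width: 89.9
gripper_force: 0.0
```

{"method": "step_arm", "body": {
  "plan": [0, 0, 0, 0, 0, 0.114, 0, 0, 0, 0, 0, 0.114, 0, 0, 0, 0, 0, 0.114, 0, 0, 0, 0, 0, 0.114, 0, 0, 0, 0, 0, 0.116]
}}

```text
time_s: 1.98
ee_pos: [239.1, 523.0, 228.0]
ee_rot: [180.0, -0.0, 89.7]
force: [-0.4, -0.3, 0.4]
gripper_width: 90.0
gripper_force: 0.0
```

{"method": "step_arm", "body": {
  "plan": [-1.8, 2.7, 0, 0, 0, 0, -1.8, 2.7, 0, 0, 0, 0, -1.8, 2.7, 0, 0, 0, 0, -1.8, 2.7, 0, 0, 0, 0, -1.8, 2.7, 0, 0, 0, 0]
}}

```text
time_s: 2.4
ee_pos: [375.1, 432.1, 228.1]
ee_rot: [180.0, -0.0, 90.0]
force: [0.6, 0.6, 1.1]
gripper_width: 90.1
gripper_force: 0.0
```

{"method": "step_arm", "body": {
  "plan": [-1.8, 2.7, 0, 0, 0, 0, -1.8, 2.7, 0, 0, 0, 0, -1.8, 2.7, 0, 0, 0, 0, -1.8, 2.7, 0, 0, 0, 0, -1.5, 2.9, 0, 0, 0, 0]
}}

```text
time_s: 2.82
ee_pos: [512.0, 344.5, 228.1]
ee_rot: [-180.0, 0.0, 90.0]
force: [-0.2, 0.6, 0.0]
gripper_width: 90.0
gripper_force: 0.0
```

{"method": "step_arm", "body": {
  "plan": [0, 0, 3, 0, 0, 0, 0, 0, 3, 0, 0, 0, 0, 0, 0, 0, 0, 0]
}}

```text
time_s: 3.07
ee_pos: [508.6, 343.3, 162.1]
ee_rot: [-179.4, 0.4, 89.9]
force: [-1.2, -1.6, -0.9]
gripper_width: 90.2
gripper_force: 0.0
```

```bash
cat > w.py <<'E'
from h import *
import sys
n,H=sys.argv[1],float(sys.argv[2]); name=sys.argv[3]
p=viewer.grab_frame('wrist'); save(p,name); s=sensors.state()
print(s['ee_pos'].round(1),s['ee_rot'].round(2),s['force'].round(1),s['gripper_width'],p['position'],p['attitude'])
for r in viewer.pinpoint(n,p)[:2]: print('pin',np.round(r['location']),r['score'],at(p,r['location'],0))
for r in viewer.boxes_of(n,p)[:2]: print('box',np.round(r['location']),r['score'],at(p,r['location'],H))
E
python3 w.py socket_white 40 w1
```

```text
[509.5 344.6 165. ] [-179.64    0.23   89.97] [ 0.2 -0.7  0. ] 89.85887287556648 [510.93638112 412.49292753 318.89370668] [ 1.65594699e+02  5.88947911e-01 -4.45118127e-02]
pin [278. 193.] 0.83 [508.22967172 351.563367  ]
box [281. 205.] 0.7 [511.70382026 348.13740892]
```

View pics/w1.png

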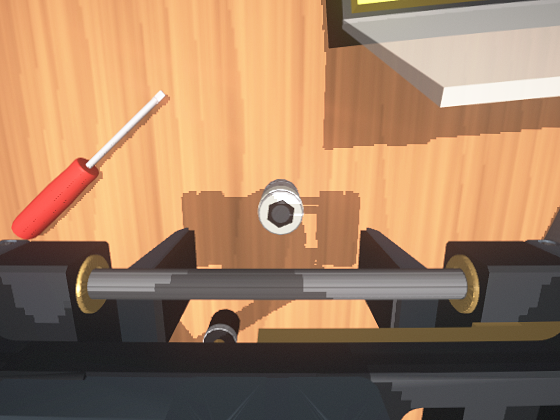

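The wrist view shows the white socket's opening at (281,213), centred between the fingers, with nothing near it. I'll descend.

{"method": "step_arm", "body": {
  "plan": [0, 0, 3, 0, 0, 0, 0, 0, 3, 0, 0, 0, 0, 0, 3, 0, 0, 0, 0, 0, 0, 0, 0, 0, 0, 0, 0, 0, 0, 0]
}}

```text
time_s: 3.63
ee_pos: [511.2, 346.6, 78.9]
ee_rot: [180.0, -0.0, 90.0]
force: [-0.2, -0.2, -0.2]
gripper_width: 89.5
gripper_force: 0.0
```

```bash
python3 -c "
from h import *
s=sensors.state();print(s['ee_pos'],s['ee_rot'],s['force'])
p=viewer.grab_frame('wrist');s=sensors.state();print(s['ee_pos'],s['ee_rot'])"
```

```text
[511.19755125 346.61658395  78.937547  ] [ 1.79983737e+02 -1.59653105e-02  9.00418366e+01] [-0.22032729 -0.19756078 -0.18502189]
[512.24557794 347.16387186  80.31487785] [ 1.79822299e+02 -1.18897498e-01  9.00335805e+01]
```

{"method": "step_arm", "body": {
  "plan": [0, 0, 1.75, 0, 0, 0, 0, 0, 1.75, 0, 0, 0, 0, 0, 0, 0, 0, 0]
}}

```text
time_s: 3.93
ee_pos: [511.1, 346.2, 43.4]
ee_rot: [180.0, -0.0, 90.0]
force: [-1.4, -0.6, -1.0]
gripper_width: 89.9
gripper_force: 0.0
```

{"method": "step_arm", "body": {
  "plan": [0, 0, 0, 0, 0, 0, 0, 0, 0, 0, 0, 0, 0, 0, 0, 0, 0, 0, 0, 0, 0, 0, 0, 0, 0, 0, 0, 0, 0, 0],
  "hand": 2.5,
  "newtons": 30
}}

```text
time_s: 4.35
ee_pos: [511.6, 346.3, 44.0]
ee_rot: [179.9, -0.1, 90.0]
force: [0.9, 0.3, -0.3]
gripper_width: 59.8
gripper_force: 0.0
```

{"method": "step_arm", "body": {
  "plan": [0, 0, 0, 0, 0, 0, 0, 0, 0, 0, 0, 0, 0, 0, 0, 0, 0, 0]
}}

```text
time_s: 4.6
ee_pos: [511.1, 346.0, 43.0]
ee_rot: [180.0, -0.0, 90.0]
force: [-0.4, 0.6, 0.3]
gripper_width: 39.5
gripper_force: 0.0
```

{"method": "step_arm", "body": {
  "plan": [0, 0, 0, 0, 0, 0, 0, 0, 0, 0, 0, 0, 0, 0, 0, 0, 0, 0, 0, 0, 0, 0, 0, 0]
}}

```text
time_s: 4.93
ee_pos: [511.0, 345.9, 42.9]
ee_rot: [-180.0, 0.0, 90.0]
force: [0.5, -0.1, 0.0]
gripper_width: 34.5
gripper_force: 30.0
```

{"method": "step_arm", "body": {
  "plan": [0, 0, -1, 0, 0, 0, 0, 0, -2, 0, 0, 0, 0, 0, -2.5, 0, 0, 0, 0, 0, -2.5, 0, 0, 0, 0, 0, -1, 0, 0, 0]
}}

```text
time_s: 5.35
ee_pos: [512.6, 346.9, 136.8]
ee_rot: [179.7, -0.2, 90.0]
force: [1.0, -0.0, -2.1]
gripper_width: 34.4
gripper_force: 30.0
```

{"method": "step_arm", "body": {
  "plan": [-1.2, 0.2, 0, 0, 0, 0, -2.5, 0.6, 0, 0, 0, 0, -3.5, 0.8, 0, 0, 0, 0, -4, 1, 0, 0, 0, 0, -4, 1, 0, 0, 0, 0]
}}

```text
time_s: 5.77
ee_pos: [545.8, 191.5, 131.1]
ee_rot: [-179.8, 0.1, 90.1]
force: [1.0, -0.4, -1.8]
gripper_width: 34.5
gripper_force: 30.0
```

{"method": "step_arm", "body": {
  "plan": [-4, 1, 0, 0, 0, 0, -4, 1, 0, 0, 0, 0, -4, 1, 0, 0, 0, 0, -4, 1, 0, 0, 0, 0, -4, 1, 0, 0, 0, 0]
}}

```text
time_s: 6.18
ee_pos: [595.6, -8.9, 131.1]
ee_rot: [-179.8, 0.0, 90.0]
force: [0.6, -0.1, -2.4]
gripper_width: 34.7
gripper_force: 30.0
```

{"method": "step_arm", "body": {
  "plan": [-4, 0.9, 0, 0, 0, 0, -3.3, 0.6, 0, 0, 0, 0, -2.2, 0.4, 0, 0, 0, 0, -1, 0.1, 0, 0, 0, 0, 0, 0, 0, 0, 0, 0]
}}

```text
time_s: 6.6
ee_pos: [615.9, -113.6, 131.2]
ee_rot: [-179.8, -0.0, 89.8]
force: [0.3, 0.3, -1.6]
gripper_width: 34.9
gripper_force: 30.0
```

{"method": "step_arm", "body": {
  "plan": [0, 0, 0, 0, 0, 0, 0, 0, 0, 0, 0, 0]
}}

```text
time_s: 6.77
ee_pos: [616.3, -109.7, 132.3]
ee_rot: [-179.9, -0.1, 90.1]
force: [0.4, 0.9, -1.9]
gripper_width: 34.5
gripper_force: 30.0
```

```bash
python3 w.py tray 22 w2
```

```text
[ 616.5 -109.4  132.5] [-1.7993e+02 -5.0000e-02  9.0090e+01] [-0.1 -0.3 -2.3] 34.70262559080115 [617.18900919 -41.67849909 289.5621325 ] [1.66024734e+02 1.20840471e-01 8.61299744e-02]
pin [279. 171.] 0.89 [618.06222028 -75.34555387]
box [278. 252.] 0.24 [ 617.40650798 -143.1729289 ]
```

View pics/w2.png

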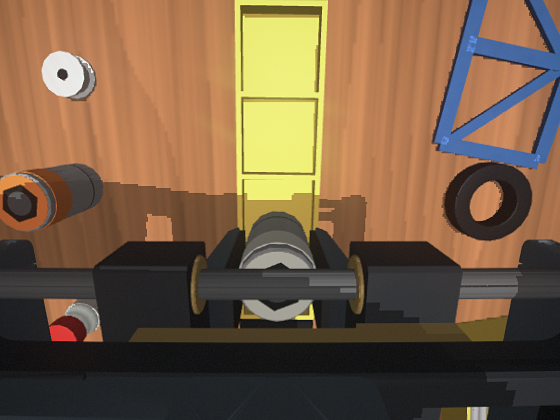

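```bash
python3 -c "
from h import *
p=viewer.grab_frame('wrist')
for v in (3,97,176): print(v,at(p,(280,v),22))
print(at(p,(240,97),22),at(p,(322,97),22), sensors.state()['ee_pos'])"
```

```text
3 [619.29518579  50.49326493]
97 [619.59343436 -15.2687625 ]
176 [619.88045432 -76.77153061]
[588.55107592 -15.31845622] [652.18880834 -15.14784942] [ 616.93414269 -109.64541366  132.98821243]
```

The wrist-view dividers agree with the tray estimate (−15.3, −77, end at 50.5). Now I'll lower and release.

{"method": "step_arm", "body": {
  "plan": [0, 0, 2, 0, 0, 0, 0, 0, 2.5, 0, 0, 0, 0, 0, 2, 0, 0, 0, 0, 0, 1.2, 0, 0, 0, 0, 0, 0.5, 0, 0, 0]
}}

```text
time_s: 7.38
ee_pos: [615.9, -110.1, 49.0]
ee_rot: [-179.8, -0.0, 90.1]
force: [-0.2, 0.5, -1.4]
gripper_width: 34.2
gripper_force: 30.0
```

{"method": "step_arm", "body": {
  "plan": [0, 0, 0, 0, 0, 0, 0, 0, 0.3, 0, 0, 0, 0, 0, 0, 0, 0, 0, 0, 0, 0, 0, 0, 0]
}}

```text
time_s: 7.72
ee_pos: [617.8, -111.1, 49.0]
ee_rot: [179.9, 0.0, 90.0]
force: [-0.3, -0.4, -2.6]
gripper_width: 34.5
gripper_force: 30.0
```

{"method": "step_arm", "body": {
  "plan": [0, 0, 0, 0, 0, 0, 0, 0, 0, 0, 0, 0, 0, 0, 0, 0, 0, 0, 0, 0, 0, 0, 0, 0, 0, 0, 0, 0, 0, 0],
  "hand": 8
}}

```text
time_s: 8.13
ee_pos: [617.3, -111.1, 48.3]
ee_rot: [180.0, 0.0, 90.0]
force: [0.4, 0.6, 0.9]
gripper_width: 65.1
gripper_force: 0.0
```

{"method": "step_arm", "body": {
  "plan": [0, 0, -2, 0, 0, 0, 0, 0, -3.5, 0, 0, 0, 0, 0, -3.5, 0, 0, 0, 0, 0, -2, 0, 0, 0, 0, 0, 0, 0, 0, 0]
}}

```text
time_s: 8.55
ee_pos: [620.1, -111.6, 163.7]
ee_rot: [179.4, 0.1, 90.0]
force: [1.2, -0.2, 0.0]
gripper_width: 80.0
gripper_force: 0.0
```

{"method": "step_arm", "body": {
  "plan": [0.4, -2, 0, 0, 0, 0, 0.4, -3.8, 0, 0, 0, 0, 0.4, -4, 0, 0, 0, 0, 0.4, -4, 0, 0, 0, 0, 0.4, -2.9, 0, 0, 0, 0],
  "hand": 9
}}

```text
time_s: 8.97
ee_pos: [445.8, -90.4, 156.6]
ee_rot: [-179.8, -0.0, 90.0]
force: [0.5, -0.3, 0.5]
gripper_width: 90.0
gripper_force: 0.0
```

{"method": "step_arm", "body": {
  "plan": [0.1, -1, 0, 0, 0, 0, 0, 0, 2, 0, 0, 0, 0, 0, 2, 0, 0, 0, 0, 0, 0, 0, 0, 0, 0, 0, 0, 0, 0, 0]
}}

```text
time_s: 9.38
ee_pos: [440.0, -90.0, 117.2]
ee_rot: [-179.9, -0.0, 90.0]
force: [-0.2, -0.2, 0.4]
gripper_width: 90.2
gripper_force: 0.0
```

```bash
python3 w.py socket_orange 40 w3
```

```text
[440.8 -90.2 118. ] [-1.8e+02 -1.0e-02  9.0e+01] [-1.2 -0.8  0.8] 89.73036122339836 [441.02613901 -21.92447863 274.47003225] [1.65995605e+02 1.41813069e-01 3.24716380e-02]
pin [279. 214.] 0.74 [442.30464531 -90.48193963]
box [502. 127.] 0.7 [597.80913593 -18.01315789]
box [274. 231.] 0.6 [438.49141549 -94.11141593]
```

View pics/w3.png

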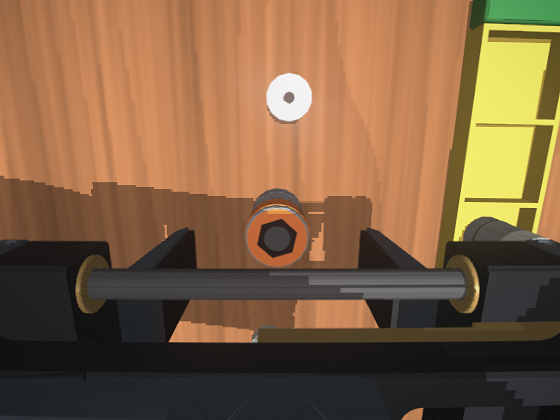

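Orange is centred between the fingers at (277,238), and the white socket stands in its cell. Now I'll grasp and carry.

{"method": "step_arm", "body": {
  "plan": [0, 0, 2.5, 0, 0, 0, 0, 0, 3, 0, 0, 0, 0, 0, 2, 0, 0, 0, 0, 0, 0, 0, 0, 0, 0, 0, 0, 0, 0, 0]
}}

```text
time_s: 9.95
ee_pos: [440.4, -90.1, 43.1]
ee_rot: [-180.0, -0.0, 90.0]
force: [1.2, -0.3, 1.5]
gripper_width: 90.0
gripper_force: 0.0
```

{"method": "step_arm", "body": {
  "plan": [0, 0, 0, 0, 0, 0, 0, 0, 0, 0, 0, 0, 0, 0, 0, 0, 0, 0, 0, 0, 0, 0, 0, 0, 0, 0, 0, 0, 0, 0],
  "hand": 3
}}

```text
time_s: 10.37
ee_pos: [440.5, -90.1, 43.6]
ee_rot: [179.9, 0.0, 90.0]
force: [-0.1, 0.2, -0.2]
gripper_width: 59.7
gripper_force: 0.0
```

{"method": "step_arm", "body": {
  "plan": [0, 0, 0, 0, 0, 0, 0, 0, 0, 0, 0, 0, 0, 0, 0, 0, 0, 0, 0, 0, 0, 0, 0, 0, 0, 0, 0, 0, 0, 0]
}}

```text
time_s: 10.78
ee_pos: [440.0, -90.0, 43.0]
ee_rot: [-180.0, -0.0, 90.0]
force: [-1.1, -0.5, 2.0]
gripper_width: 40.7
gripper_force: 30.0
```

{"method": "step_arm", "body": {
  "plan": [0, 0, -1, 0, 0, 0, 0, 0, -2, 0, 0, 0, 0, 0, -2.5, 0, 0, 0, 0, 0, -2.5, 0, 0, 0, 0, 0, -1, 0, 0, 0]
}}

```text
time_s: 11.2
ee_pos: [441.2, -90.3, 135.2]
ee_rot: [179.8, 0.0, 90.0]
force: [0.6, 0.3, -3.6]
gripper_width: 40.5
gripper_force: 30.0
```

{"method": "step_arm", "body": {
  "plan": [-0.5, 1, 0, 0, 0, 0, -1.1, 2.5, 0, 0, 0, 0, -1.5, 3.2, 0, 0, 0, 0, -1.5, 3.2, 0, 0, 0, 0, -1.5, 3.2, 0, 0, 0, 0]
}}

```text
time_s: 11.62
ee_pos: [572.1, -151.8, 130.8]
ee_rot: [-179.9, -0.0, 90.0]
force: [0.3, 0.5, -3.6]
gripper_width: 40.8
gripper_force: 30.0
```

{"method": "step_arm", "body": {
  "plan": [-1.4, 2.6, 0, 0, 0, 0, -1, 1.6, 0, 0, 0, 0, 0, 0.5, 0, 0, 0, 0, 0, 0, 0, 0, 0, 0, 0, 0, 0, 0, 0, 0]
}}

```text
time_s: 12.03
ee_pos: [616.9, -174.5, 130.9]
ee_rot: [-179.8, -0.1, 90.0]
force: [-0.1, 0.8, -3.8]
gripper_width: 40.6
gripper_force: 30.0
```

{"method": "step_arm", "body": {
  "plan": [0, 0, 0, 0, 0, 0, 0, 0, 0, 0, 0, 0]
}}

```text
time_s: 12.2
ee_pos: [616.9, -174.4, 132.7]
ee_rot: [-179.9, -0.0, 90.0]
force: [-0.3, 0.1, -3.7]
gripper_width: 40.6
gripper_force: 30.0
```

{"method": "step_arm", "body": {
  "plan": [0, 0, 2, 0, 0, 0, 0, 0, 2.5, 0, 0, 0, 0, 0, 2, 0, 0, 0, 0, 0, 1.2, 0, 0, 0, 0, 0, 0.5, 0, 0, 0]
}}

```text
time_s: 12.62
ee_pos: [616.4, -174.4, 49.2]
ee_rot: [-179.8, -0.1, 90.0]
force: [-1.1, 0.7, -4.1]
gripper_width: 40.6
gripper_force: 30.0
```

{"method": "step_arm", "body": {
  "plan": [0, 0, 0, 0, 0, 0, 0, 0, 0.3, 0, 0, 0, 0, 0, 0, 0, 0, 0, 0, 0, 0, 0, 0, 0]
}}

```text
time_s: 12.95
ee_pos: [618.7, -175.2, 49.1]
ee_rot: [179.9, 0.0, 90.0]
force: [-0.2, -0.4, -3.0]
gripper_width: 40.8
gripper_force: 30.0
```

{"method": "step_arm", "body": {
  "plan": [0, 0, 0, 0, 0, 0, 0, 0, 0, 0, 0, 0, 0, 0, 0, 0, 0, 0, 0, 0, 0, 0, 0, 0, 0, 0, 0, 0, 0, 0],
  "hand": 8.5
}}

```text
time_s: 13.37
ee_pos: [618.4, -175.1, 48.5]
ee_rot: [179.9, 0.0, 90.0]
force: [-0.5, -0.3, -1.1]
gripper_width: 70.9
gripper_force: 0.0
```

{"method": "step_arm", "body": {
  "plan": [0, 0, -2, 0, 0, 0, 0, 0, -3.5, 0, 0, 0, 0, 0, -3.5, 0, 0, 0, 0, 0, -2, 0, 0, 0, 0, 0, 0, 0, 0, 0]
}}

```text
time_s: 13.78
ee_pos: [621.0, -175.9, 164.0]
ee_rot: [179.4, 0.2, 90.0]
force: [0.4, -0.0, -0.1]
gripper_width: 85.2
gripper_force: 0.0
```

{"method": "step_arm", "body": {
  "plan": [1.5, -0.9, 0, 0, 0, 0, 3, -1.6, 0, 0, 0, 0, 3.4, -1.8, 0, 0, 0, 0, 3.5, -1.9, 0, 0, 0, 0, 3.5, -1.9, 0, 0, 0, 0],
  "hand": 9
}}

```text
time_s: 14.2
ee_pos: [535.5, -24.9, 156.9]
ee_rot: [-179.9, -0.0, 89.9]
force: [0.5, 0.5, 0.5]
gripper_width: 90.3
gripper_force: 0.0
```

{"method": "step_arm", "body": {
  "plan": [3.5, -1.9, 0, 0, 0, 0, 3.5, -1.9, 0, 0, 0, 0, 3.4, -1.9, 0, 0, 0, 0, 2.2, -1.3, 0, 0, 0, 0, 1.15, -0.6, 0, 0, 0, 0]
}}

```text
time_s: 14.62
ee_pos: [458.3, 113.6, 157.2]
ee_rot: [-179.9, -0.0, 90.1]
force: [0.4, -0.6, 0.3]
gripper_width: 90.3
gripper_force: 0.0
```

{"method": "step_arm", "body": {
  "plan": [0, 0, 2, 0, 0, 0, 0, 0, 2, 0, 0, 0, 0, 0, 0, 0, 0, 0, 0, 0, 0, 0, 0, 0]
}}

```text
time_s: 14.95
ee_pos: [460.0, 111.3, 117.0]
ee_rot: [-179.8, 0.0, 90.0]
force: [0.5, 0.1, 0.7]
gripper_width: 90.0
gripper_force: 0.0
```

```bash
python3 w.py socket_red 40 w4
```

```text
[461.  111.4 117.9] [-179.96    0.     89.99] [ 0.4 -0.2  1.1] 90.04009075218464 [461.25388792 179.55465587 274.14513015] [1.65924539e+02 2.05489612e-01 4.15533643e-02]
pin [274. 210.] 0.87 [457.93647035 113.80952743]
box [275. 227.] 0.97 [459.07208483 110.48943988]
```

View pics/w4.png

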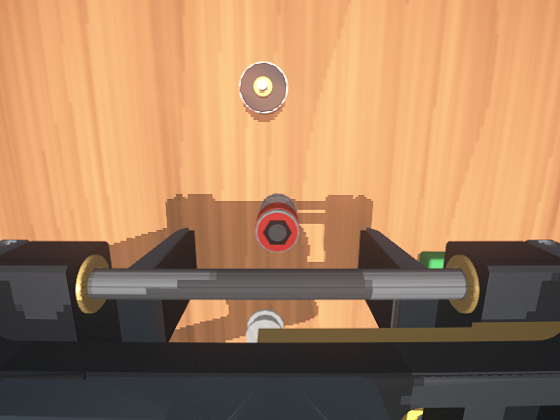

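Red is centred between the fingers at (277,232), with the motor and pulley well clear. Grasp and carry to cell 2.

{"method": "step_arm", "body": {
  "plan": [0, 0, 2.5, 0, 0, 0, 0, 0, 3, 0, 0, 0, 0, 0, 2.2, 0, 0, 0, 0, 0, 0, 0, 0, 0, 0, 0, 0, 0, 0, 0]
}}

```text
time_s: 15.52
ee_pos: [461.2, 111.3, 41.1]
ee_rot: [-180.0, 0.0, 90.0]
force: [0.3, 0.7, 0.2]
gripper_width: 89.8
gripper_force: 0.0
```

{"method": "step_arm", "body": {
  "plan": [0, 0, 0, 0, 0, 0, 0, 0, 0, 0, 0, 0, 0, 0, 0, 0, 0, 0, 0, 0, 0, 0, 0, 0, 0, 0, 0, 0, 0, 0],
  "hand": 2
}}

```text
time_s: 15.93
ee_pos: [461.5, 111.6, 41.7]
ee_rot: [179.9, -0.0, 90.0]
force: [-0.5, -0.4, -0.6]
gripper_width: 59.5
gripper_force: 0.0
```

{"method": "step_arm", "body": {
  "plan": [0, 0, 0, 0, 0, 0, 0, 0, 0, 0, 0, 0, 0, 0, 0, 0, 0, 0, 0, 0, 0, 0, 0, 0, 0, 0, 0, 0, 0, 0]
}}

```text
time_s: 16.35
ee_pos: [460.8, 111.4, 40.9]
ee_rot: [-180.0, -0.0, 90.0]
force: [-0.3, 0.4, -0.2]
gripper_width: 28.7
gripper_force: 30.0
```

{"method": "step_arm", "body": {
  "plan": [0, 0, 0, 0, 0, 0, 0, 0, 0, 0, 0, 0, 0, 0, 0, 0, 0, 0]
}}

```text
time_s: 16.6
ee_pos: [460.9, 111.4, 40.9]
ee_rot: [-180.0, -0.0, 90.0]
force: [-1.1, 0.2, 0.0]
gripper_width: 28.2
gripper_force: 30.0
```

{"method": "step_arm", "body": {
  "plan": [0, 0, -1.2, 0, 0, 0, 0, 0, -2, 0, 0, 0, 0, 0, -2.5, 0, 0, 0, 0, 0, -2.5, 0, 0, 0, 0, 0, -1, 0, 0, 0]
}}

```text
time_s: 17.02
ee_pos: [462.6, 111.8, 135.6]
ee_rot: [179.7, -0.1, 90.0]
force: [0.6, 0.4, -1.5]
gripper_width: 28.4
gripper_force: 30.0
```

{"method": "step_arm", "body": {
  "plan": [-1, 1, 0, 0, 0, 0, -2, 2, 0, 0, 0, 0, -2.6, 2.6, 0, 0, 0, 0, -2.8, 2.8, 0, 0, 0, 0, -2.8, 2.8, 0, 0, 0, 0]
}}

```text
time_s: 17.43
ee_pos: [573.8, -2.4, 131.7]
ee_rot: [-179.9, 0.0, 90.0]
force: [0.9, 0.7, -1.7]
gripper_width: 28.5
gripper_force: 30.0
```

{"method": "step_arm", "body": {
  "plan": [-2.5, 2.5, 0, 0, 0, 0, -1.5, 1.5, 0, 0, 0, 0, -0.6, 0.5, 0, 0, 0, 0, 0, 0, 0, 0, 0, 0, 0, 0, 0, 0, 0, 0]
}}

```text
time_s: 17.85
ee_pos: [616.9, -46.5, 131.5]
ee_rot: [-179.8, -0.0, 90.0]
force: [0.9, -0.1, -1.1]
gripper_width: 28.8
gripper_force: 30.0
```

{"method": "step_arm", "body": {
  "plan": [0, 0, 0, 0, 0, 0, 0, 0, 0, 0, 0, 0]
}}

```text
time_s: 18.02
ee_pos: [617.0, -45.4, 132.8]
ee_rot: [-179.9, -0.0, 90.1]
force: [0.5, 0.7, -1.6]
gripper_width: 28.3
gripper_force: 30.0
```

{"method": "step_arm", "body": {
  "plan": [0, 0, 2, 0, 0, 0, 0, 0, 2.5, 0, 0, 0, 0, 0, 2, 0, 0, 0, 0, 0, 1.2, 0, 0, 0, 0, 0, 0.6, 0, 0, 0]
}}

```text
time_s: 18.43
ee_pos: [616.2, -45.4, 48.2]
ee_rot: [-179.8, -0.0, 90.1]
force: [-0.5, 0.2, -1.8]
gripper_width: 28.3
gripper_force: 30.0
```

{"method": "step_arm", "body": {
  "plan": [0, 0, 0, 0, 0, 0, 0, 0, 0.4, 0, 0, 0, 0, 0, 0, 0, 0, 0, 0, 0, 0, 0, 0, 0]
}}

```text
time_s: 18.77
ee_pos: [618.6, -46.4, 46.9]
ee_rot: [179.9, 0.0, 90.0]
force: [0.4, 0.3, -2.2]
gripper_width: 28.6
gripper_force: 30.0
```

{"method": "step_arm", "body": {
  "plan": [0, 0, 0, 0, 0, 0, 0, 0, 0, 0, 0, 0, 0, 0, 0, 0, 0, 0, 0, 0, 0, 0, 0, 0, 0, 0, 0, 0, 0, 0],
  "hand": 8.5
}}

```text
time_s: 19.18
ee_pos: [618.3, -46.6, 46.3]
ee_rot: [180.0, -0.0, 90.0]
force: [-0.1, -0.9, 0.4]
gripper_width: 59.1
gripper_force: 0.0
```

{"method": "step_arm", "body": {
  "plan": [0, 0, -2.2, 0, 0, 0, 0, 0, -3.5, 0, 0, 0, 0, 0, -3.5, 0, 0, 0, 0, 0, -2, 0, 0, 0, 0, 0, 0, 0, 0, 0]
}}

```text
time_s: 19.6
ee_pos: [621.1, -46.8, 163.7]
ee_rot: [179.4, 0.1, 90.0]
force: [0.2, 0.8, 0.3]
gripper_width: 84.9
gripper_force: 0.0
```

{"method": "step_arm", "body": {
  "plan": [-1.5, -0.3, 0, 0, 0, 0, -3, -0.6, 0, 0, 0, 0, -3.8, -0.8, 0, 0, 0, 0, -3.8, -0.8, 0, 0, 0, 0, -3.8, -0.8, 0, 0, 0, 0],
  "hand": 9
}}

```text
time_s: 20.02
ee_pos: [583.1, -207.3, 155.9]
ee_rot: [-179.8, -0.1, 90.0]
force: [-0.1, -0.7, 0.2]
gripper_width: 89.7
gripper_force: 0.0
```

{"method": "step_arm", "body": {
  "plan": [-3.8, -0.8, 0, 0, 0, 0, -3.8, -0.8, 0, 0, 0, 0, -3.4, -0.7, 0, 0, 0, 0, -2.2, -0.4, 0, 0, 0, 0, -1.2, -0.2, 0, 0, 0, 0]
}}

```text
time_s: 20.43
ee_pos: [553.5, -352.9, 155.6]
ee_rot: [-179.8, -0.1, 89.8]
force: [-0.4, 1.2, 0.5]
gripper_width: 90.3
gripper_force: 0.0
```

{"method": "step_arm", "body": {
  "plan": [0, 0, 2, 0, 0, 0, 0, 0, 2, 0, 0, 0, 0, 0, 0, 0, 0, 0, 0, 0, 0, 0, 0, 0]
}}

```text
time_s: 20.77
ee_pos: [554.8, -348.6, 115.9]
ee_rot: [-179.8, -0.2, 90.0]
force: [-0.3, 0.6, 0.5]
gripper_width: 90.0
gripper_force: 0.0
```

```bash
python3 w.py socket_blue 40 w5
```

```text
[ 555.8 -349.1  117.4] [-1.7993e+02 -6.0000e-02  9.0030e+01] [ 0.4 -0.3 -0.4] 89.91600652015583 [ 556.19889413 -280.89693823  273.33557137] [1.66125361e+02 2.51979399e-01 5.00839637e-02]
pin [276. 212.] 0.66 [ 554.39201916 -347.01809672]
box [278. 224.] 0.74 [ 555.69298666 -346.83458277]
```

View pics/w5.png

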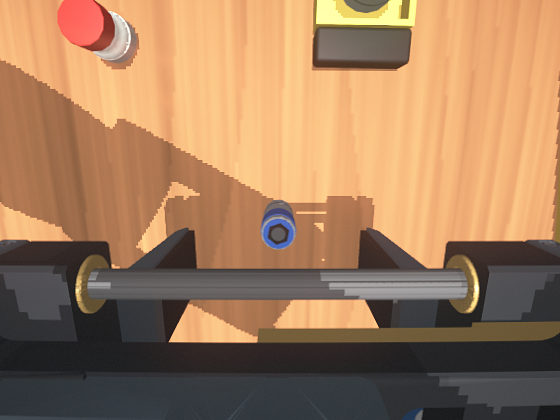

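Blue is centred between the fingers at (278,232). Grasp and carry to cell 1, travelling higher to pass over the placed sockets.

{"method": "step_arm", "body": {
  "plan": [0, 0, 2.5, 0, 0, 0, 0, 0, 3, 0, 0, 0, 0, 0, 2.3, 0, 0, 0, 0, 0, 0, 0, 0, 0, 0, 0, 0, 0, 0, 0]
}}

```text
time_s: 21.33
ee_pos: [556.1, -349.2, 40.1]
ee_rot: [-180.0, -0.0, 90.0]
force: [-0.1, -0.8, -0.2]
gripper_width: 89.8
gripper_force: 0.0
```

{"method": "step_arm", "body": {
  "plan": [0, 0, 0, 0, 0, 0, 0, 0, 0, 0, 0, 0, 0, 0, 0, 0, 0, 0, 0, 0, 0, 0, 0, 0, 0, 0, 0, 0, 0, 0],
  "hand": 1.5
}}

```text
time_s: 21.75
ee_pos: [556.5, -349.8, 40.9]
ee_rot: [179.9, 0.0, 90.0]
force: [0.2, 0.5, -0.9]
gripper_width: 59.3
gripper_force: 0.0
```

{"method": "step_arm", "body": {
  "plan": [0, 0, 0, 0, 0, 0, 0, 0, 0, 0, 0, 0, 0, 0, 0, 0, 0, 0, 0, 0, 0, 0, 0, 0, 0, 0, 0, 0, 0, 0]
}}

```text
time_s: 22.17
ee_pos: [556.1, -349.5, 39.8]
ee_rot: [-180.0, -0.0, 90.0]
force: [0.3, -0.4, -0.7]
gripper_width: 26.2
gripper_force: 0.0
```

{"method": "step_arm", "body": {
  "plan": [0, 0, 0, 0, 0, 0, 0, 0, 0, 0, 0, 0, 0, 0, 0, 0, 0, 0, 0, 0, 0, 0, 0, 0]
}}

```text
time_s: 22.5
ee_pos: [556.0, -349.5, 39.9]
ee_rot: [-180.0, -0.0, 90.0]
force: [-0.8, -0.6, -0.7]
gripper_width: 22.5
gripper_force: 30.0
```

{"method": "step_arm", "body": {
  "plan": [0, 0, -1.5, 0, 0, 0, 0, 0, -2.5, 0, 0, 0, 0, 0, -2.8, 0, 0, 0, 0, 0, -2.5, 0, 0, 0, 0, 0, -1.2, 0, 0, 0]
}}

```text
time_s: 22.92
ee_pos: [557.3, -350.3, 148.4]
ee_rot: [179.7, 0.2, 90.0]
force: [1.1, -0.6, -0.8]
gripper_width: 22.3
gripper_force: 30.0
```

{"method": "step_arm", "body": {
  "plan": [1.2, 0.2, 0, 0, 0, 0, 2.5, 0.4, 0, 0, 0, 0, 3.5, 0.6, 0, 0, 0, 0, 4, 0.7, 0, 0, 0, 0, 4, 0.7, 0, 0, 0, 0]
}}

```text
time_s: 23.33
ee_pos: [581.1, -195.2, 143.2]
ee_rot: [-179.8, -0.1, 89.9]
force: [0.0, 0.6, -0.8]
gripper_width: 22.5
gripper_force: 30.0
```

{"method": "step_arm", "body": {
  "plan": [4, 0.7, 0, 0, 0, 0, 4, 0.7, 0, 0, 0, 0, 4, 0.7, 0, 0, 0, 0, 3.7, 0.7, 0, 0, 0, 0, 2.8, 0.5, 0, 0, 0, 0]
}}

```text
time_s: 23.75
ee_pos: [614.0, -8.4, 143.3]
ee_rot: [-179.8, -0.1, 90.1]
force: [0.3, -0.1, -1.7]
gripper_width: 22.5
gripper_force: 30.0
```

{"method": "step_arm", "body": {
  "plan": [2, 0.2, 0, 0, 0, 0, 0.9, 0.1, 0, 0, 0, 0, 0, 0, 0, 0, 0, 0, 0, 0, 0, 0, 0, 0, 0, 0, 0, 0, 0, 0]
}}

```text
time_s: 24.17
ee_pos: [617.6, 15.3, 144.4]
ee_rot: [-179.9, 0.0, 89.9]
force: [-0.4, -0.8, -1.0]
gripper_width: 22.4
gripper_force: 30.0
```

{"method": "step_arm", "body": {
  "plan": [0, 0, 0, 0, 0, 0, 0, 0, 0, 0, 0, 0]
}}

```text
time_s: 24.33
ee_pos: [617.9, 15.1, 144.9]
ee_rot: [-180.0, 0.0, 89.9]
force: [-0.4, -0.1, -1.7]
gripper_width: 22.1
gripper_force: 30.0
```

Lower to 45, release, retreat.

{"method": "step_arm", "body": {
  "plan": [0, 0, 2, 0, 0, 0, 0, 0, 3, 0, 0, 0, 0, 0, 2.5, 0, 0, 0, 0, 0, 1.5, 0, 0, 0, 0, 0, 0.6, 0, 0, 0]
}}

```text
time_s: 24.75
ee_pos: [616.2, 15.5, 46.2]
ee_rot: [-179.7, 0.0, 89.9]
force: [-0.2, -0.1, -2.1]
gripper_width: 22.7
gripper_force: 30.0
```

{"method": "step_arm", "body": {
  "plan": [0, 0, 0, 0, 0, 0, 0, 0, 0.4, 0, 0, 0, 0, 0, 0, 0, 0, 0, 0, 0, 0, 0, 0, 0]
}}

```text
time_s: 25.08
ee_pos: [618.9, 16.4, 46.1]
ee_rot: [179.9, -0.0, 90.0]
force: [0.4, -0.1, -1.3]
gripper_width: 22.5
gripper_force: 30.0
```

{"method": "step_arm", "body": {
  "plan": [0, 0, 0, 0, 0, 0, 0, 0, 0, 0, 0, 0, 0, 0, 0, 0, 0, 0, 0, 0, 0, 0, 0, 0, 0, 0, 0, 0, 0, 0],
  "hand": 8.5
}}

```text
time_s: 25.5
ee_pos: [618.3, 16.5, 45.2]
ee_rot: [180.0, -0.0, 90.0]
force: [0.5, -0.4, -0.9]
gripper_width: 53.1
gripper_force: 0.0
```

{"method": "step_arm", "body": {
  "plan": [0, 0, -2.2, 0, 0, 0, 0, 0, -3.5, 0, 0, 0, 0, 0, -3.5, 0, 0, 0, 0, 0, -3.5, 0, 0, 0, 0, 0, -2, 0, 0, 0]
}}

```text
time_s: 25.92
ee_pos: [619.5, 16.5, 196.4]
ee_rot: [179.6, -0.0, 90.0]
force: [0.4, -0.8, 0.4]
gripper_width: 84.1
gripper_force: 0.0
```

{"method": "step_arm", "body": {
  "plan": [2, -2, 0, 0, 0, 0, 2.8, -2.8, 0, 0, 0, 0, 2.8, -2.8, 0, 0, 0, 0, 2.8, -2.8, 0, 0, 0, 0, 2.8, -2.8, 0, 0, 0, 0]
}}

```text
time_s: 26.33
ee_pos: [484.6, 149.3, 192.1]
ee_rot: [180.0, -0.0, 89.9]
force: [0.5, 0.3, 0.5]
gripper_width: 85.3
gripper_force: 0.0
```

{"method": "step_arm", "body": {
  "plan": [2.8, -1, 0, 0, 0, 0, 2, 0, 0, 0, 0, 0, 0, 0, 0, 0, 0, 0, 0, 0, 0, 0, 0, 0, 0, 0, 0, 0, 0, 0]
}}

```text
time_s: 26.75
ee_pos: [476.1, 195.9, 191.9]
ee_rot: [-180.0, 0.0, 90.0]
force: [0.3, -0.4, 0.8]
gripper_width: 84.8
gripper_force: 0.0
```

Run:
```python
from h import *
a=viewer.grab_frame('top'); b=viewer.grab_frame('scene')
cv2.imwrite('pics/fin.png',cv2.cvtColor(np.vstack([cv2.resize(a['img'][150:280,90:450],(720,260)),cv2.resize(b['img'][160:290,100:460],(720,260))]),cv2.COLOR_RGB2BGR))
```

```text
(no output)
```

View pics/fin.png

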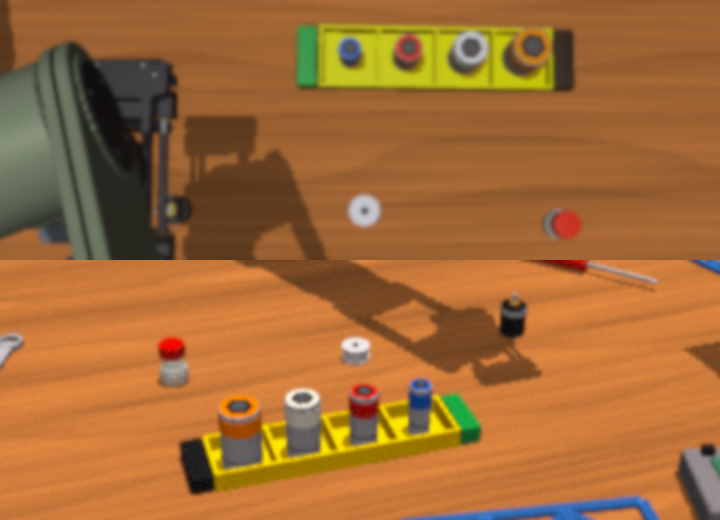

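The final picture shows blue, red, white and orange upright in order from the green cap, at (350,50), (409,50), (470,50) and (530,47) in the upper crop. The jar, pulley and motor are standing where they were. Handing in.

```bash
python3 -c "
from workcell import env
print(env.job_done())"
```

```text
the job is handed in; nothing more can be done
None
```

All four sockets stand upright in the tray in order of size from the green cap (blue, red, white, orange), the jar, pulley and motor were left where they stood, and I handed the job in at about 27 s (no verdict was returned).

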